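Index a stone one click and swing the loupe in

ROBOT

A 6-joint arm with a two-finger parallel gripper is mounted at the origin on the work surface. World frame = base frame: x ahead of the robot, y to its left, z up, the work surface at z = 0. Lengths are in mm, angles in rad, forces in N, time in s.
With the tool pointing down it reaches from about 300 to 775 mm from the base axis. Payload 14.6 kg.
Tool frame: the origin (TCP) lies between the finger pads; the fingertips stand 11 mm ahead of it and the grasp point (between the pads) lies 8 mm behind it; z points along the fingers, y is the direction in which the jaws open and shut (so a half turn about z gives the same grasp; the last joint's range is limited). The gripper opens to 94 mm and grips with 3 to 60 N. Pads are 16 mm wide; open, the fingers measure 119 mm over their backs; the gripper's body (75 mm by 177 mm) begins 78 mm behind the grasp point.
Start: joints at [1.166, 0.3, 1.521, -0, 1.321, -0.067], TCP at [182.274, 518.908, 216.446] pointing down, gripper open.
Joint ranges: [-3.03, 3.03], [-0.79, 2.21], [0.23, 2.52], [-1.04, 4.18], [0, 3.07], [-2.55, 2.55]. Speed limits (rad/s): [2.22, 2.22, 2.57, 3.14, 3.14, 3.14].

INTERFACE

Orientations are given as [roll, pitch, yaw] about the fixed x, y, z axes, in that order (R = Rz(yaw) Ry(pitch) Rx(roll)).
In Python, from cell import * gives the robot as it stands.
- The arm moves only by the tool arm_command, never from a script. Its argument "deltas" is a list of rows, each an object with "xyz": the shift along the world's x, y, z in m, a list of three; "turn": the turn, a rotation vector about the world's x, y, z in rad, a list of three. A call has 1 to 12 rows; each row shifts and turns the commanded pose from where the row before left it; what a row does not reach is not made up. A row lasts 1/8 s, in which the tool goes at most 62.5 mm and 10.7 degrees, less where a joint would pass 70% of its speed; a pose out of reach is approached as far as the arm can. A call with a gripper value outside its range is refused whole. "gripper" is the closure, from 0 (fully open) to 1 (shut), set as the call begins (left out, the last holds). The fingers move at their own pace and stop on an object; "force" is the grip in N (left out, the last holds). Time passes only in rows, so rows that do not move let the fingers close. It gives the time, the measured TCP pose, the force and the opening at its end, in the units of the state.
- read_state(): the state, without advancing time (a new reading comes with each control period).
- camera(name): name is "scene" or "top"; returns a dict with "color" (480x640x3 uint8, red, green, blue), "fx", "fy", "cx", "cy" (pixels), "rvec" (rotation vector, rad) and "tvec" (3), from world to camera coordinates, as OpenCV has them. Camera axes: x right, y down, z forward; pixel columns grow to the right and rows downward; lengths in mm; the calibration is good to about 2 mm. A picture is of the moment at which its call begins. There is no depth.
- sign_off(): hands the job in, once; it reports no verdict.
The state is a dict: "clock": time; "joints": joint angles; "qd": joint speeds; "effort": joint torques, N m; "eef_pos": TCP position; "eef_rot": TCP orientation; "wrist_force": force on the tool from outside, world axes, zero at the start; "moment": the same for the moment, N m; "finger_gap": finger opening in mm.
Only numpy, scipy, OpenCV 4.12 (cv2) and the standard library are available. Lean on these libraries where they do the work, as an engineer would, in place of code of your own. Each camera call takes 0.05 s, during which the arm holds its last target.

TASK

Bring the next face of the mounted stone up for inspection: with a closed fingertip, drag the knurled wheel round by friction, counterclockwise seen from above, until it clicks into its next detent, one click only. Then gently push the loupe's swing arm round counterclockwise with the fingers until it meets its stop beside the stone, and draw the hand clear. Nothing is pinched or picked up: do not touch the mounted stone or disturb the specimen box, loose turquoise, dop stick and parts drawer.

Things in the scene. Friction and masses are not known exactly. Their poses are not given: they have to be found in the camera images.
- stand: Fixed grey inspection stand on the bench. Origin: under the wheel's axis, on the bench top. Its base plate is 165 (x) x 150 (y) x 12 mm thick. z up. A steel pointer post 8 mm thick stands at x = -74 mm, y = 0, top 49 mm above the bench; the loupe's pivot post stands at x = +100, y = +85 mm. It is set down anywhere on the bench with a yaw of up to about 0.35 rad.
- wheel_top (a point): Centre of the flat top face of the knurled aluminium wheel: diameter 120 mm, top 47 mm and underside 22 mm above the bench, axis vertical, too wide to pinch. The top is plain and flat and free to touch from 20 mm to 60 mm from the axis; the stone stands in the middle. The wheel does not give way downward. This frame turns with the wheel. Three black lines near the edge of the top, 45 degrees apart, mark the detents: the one at the pointer is the detent that the wheel is in.
- wheel (a joint): Angle of the wheel in rad, growing counterclockwise seen from above. Three sprung detents: 0 (start), 0.785 (the next one, wanted) and 1.571 (one too far). About 0.1 N m is needed to leave a detent (some 2.5 N along the edge, so press with 5 to 15 N; fingertip friction is 0.5 or more); past half way, 0.39, the spring pulls the wheel on into the next detent, where it stays once let go, within 0.05.
- stone_mid (a point): The mounted piece of turquoise matrix, about 28 mm across, waxed on a 12 mm stub in the middle of the wheel, with which it turns. This point is the middle of the stone, on the wheel's axis, 21 mm above the wheel's top face; the stone's highest point lies 37 mm above that face. Not to be touched. (The rules call the round wheel itself wheel_c0, and the stub and stone wheel_c1 to wheel_c3.)
- loupe_pivot (a point): Point on the vertical pivot axis of the loupe's swing arm, 68 mm above the bench, on the underside of the arm. Does not move on the stand; its axes are those of stand. The pivot boss is 24 mm in diameter, top 86 mm above the bench.
- loupe_lens (a point): Centre of the black loupe at the end of the swing arm: a short round barrel of 40 mm outside diameter and 20 mm length, axis level and square to the arm, 100 mm from the pivot axis and 82 mm above the bench. The arm between is a dark steel bar 12 mm wide and 14 mm high (70 to 84 mm above the bench), straight from pivot to loupe, bare from 12 to 80 mm from the axis; nothing stands beneath it beyond the base plate.
- loupe (a joint): Angle of the swing arm in rad, growing counterclockwise seen from above. At 0 the arm points along the stand's +y (parked, starts at 0 to 0.35); at 1.571 it is at its stop, pointing along the stand's -x, with the loupe beside the stone. A stiff hinge (about 0.05 N m, 1 N at mid-arm; no more than 35 N may be put on it) that stays where it is left.
- box: Bystander: loose clear acrylic specimen box 122 x 87 x 49 mm with hinged lid and steel latch, origin under its centre.
- chunk: Bystander: loose chunk of turquoise matrix, 46 x 34 x 32 mm, origin under its centre.
- dop: Bystander: loose wooden dop stick lying on the bench, 120 x 11 x 9 mm along its x, origin under its middle.
- parts_drawer0 (a joint): Bystander: opening in m of the red drawer of the small fixed plywood parts cabinet, 140 x 110 x 75 mm, at the right (-y) of the stand. Shut at 0.

How it is judged (in metres and radians):
On the way, in this order (a step that is already met when the one before it is completed fails the run):
1. the wheel rests in its next detent while the loupe is still parked (value of joint wheel between 0.665 and 0.905 rad and velocity of joint wheel between -0.1 and 0.1 rad/s and value of joint loupe below 0.6 rad and contact force between the fingers and wheel_c0 below 0.1 N), for 0.2 s.
2. the loupe arm is at its stop (value of joint loupe above 1.45 rad), for 0.2 s.
At the end, for the whole second after the job is handed in: The wheel rests, let go, within 0.12 rad of 0.785 (its next detent), the loupe arm is within 0.12 rad of its stop, the loose things are within 20 mm of where they were and the drawer is shut (value of joint wheel between 0.665 and 0.905 rad and velocity of joint wheel between -0.1 and 0.1 rad/s and value of joint loupe above 1.45 rad and value of joint parts_drawer0 below 0.015 m and distance of each of box, chunk, dop from where it was at the start of the episode below 0.02 m); the robot touches nothing.
It fails at once if the wheel goes past its next detent towards the one after (value of joint wheel above 1.12 rad).
It fails at once if the mounted stone is touched (contact force between any of the fingers, the arm and wheel_c1 above 0.3 N or contact force between any of the fingers, the arm and wheel_c2 above 0.3 N or contact force between any of the fingers, the arm and wheel_c3 above 0.3 N).
It fails at once if the loupe arm is squeezed or pushed with over 35 N (contact force between the fingers and loupe above 35 N).
It fails at once if the drawer is opened (value of joint parts_drawer0 above 0.015 m).
It fails at once if the specimen box, loose turquoise or dop stick is moved or lifted (distance of any of box, chunk, dop from where it was at the start of the episode above 0.02 m).
It also fails if it takes over 48 s, if anything falls off the work surface, if the arm or the gripper's body presses on something with over 40 N, if the wrist force passes 120 N, or if a joint passes its speed limit or range.

## Working session

There is one attempt and no reset: what is moved stays moved. The work goes in short steps, Python scripts to look and compute and a tool call to move; the robot and the scene stay as the last step left them, time stands still between calls to the robot, and variables do not carry over. Pictures are saved under pics/ and viewed, and the job is handed in when it is done.

Besides the shell and the picture viewer there is one more tool, called as name(argument=value, ...) on one line, values as JSON. arm_command: Moves the arm, as the interface text tells. Its arguments: {"type":"object","properties":{"deltas":{"type":"array","items":{"type":"object","properties":{"xyz":{"type":"array","items":{"type":"number"}},"turn":{"type":"array","items":{"type":"number"}}}}},"gripper":{"type":"number"},"force":{"type":"number"}},"required":["deltas"]}

```bash
ls; mkdir -p pics; python3 - <<'E'
from cell import *
import cv2
print(read_state())
for n in("scene","top"):
    c=camera(n); cv2.imwrite(f"pics/{n}0.png",c["color"][:,:,::-1]); print(n,{k:c[k] for k in c if k!="color"})
E
```

```text
pics
{'clock': 0.0, 'joints': array([ 1.16637628e+00,  3.00472635e-01,  1.52158636e+00, -3.65152705e-06,
        1.32068438e+00, -6.66131019e-02]), 'qd': array([-0.0005884 ,  0.00051769,  0.00062509,  0.00082317, -0.00047355,
        0.00069049]), 'effort': array([ 1.73142425e-04, -5.31802583e+01, -3.52741778e+01,  7.08356104e-02,
        2.43748137e-02, -1.00737564e-04]), 'eef_pos': array([182.1927124 , 518.68331733, 215.88324447]), 'eef_rot': array([-3.14044425e+00, -7.30673232e-05,  2.80378657e+00]), 'wrist_force': array([-0.56290319,  0.49443213,  0.37634541]), 'moment': array([0.02358917, 0.0205366 , 0.02198581]), 'finger_gap': 93.73602664508586}
scene {'fx': 455.57282267106046, 'fy': 455.57282267106046, 'cx': 327.09871704236724, 'cy': 238.66277856117242, 'rvec': array([ 0.933322  ,  2.53664589, -1.03489327]), 'tvec': array([ 421.34743188, -225.63360045, 1347.69535824])}
top {'fx': 450.4505686049916, 'fy': 450.4505686049916, 'cx': 327.9773521949397, 'cy': 247.02091762151625, 'rvec': array([ 2.07880289, -2.14970045,  0.23133103]), 'tvec': array([ 21.90669637, 560.62630436, 937.60049905])}
```

View pics/scene0.png

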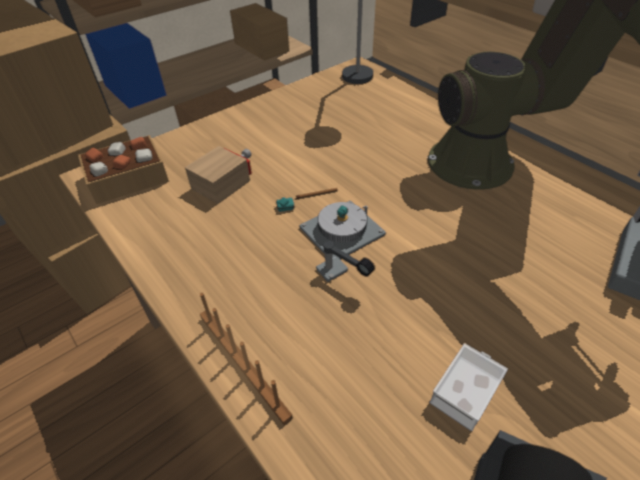

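View pics/top0.png

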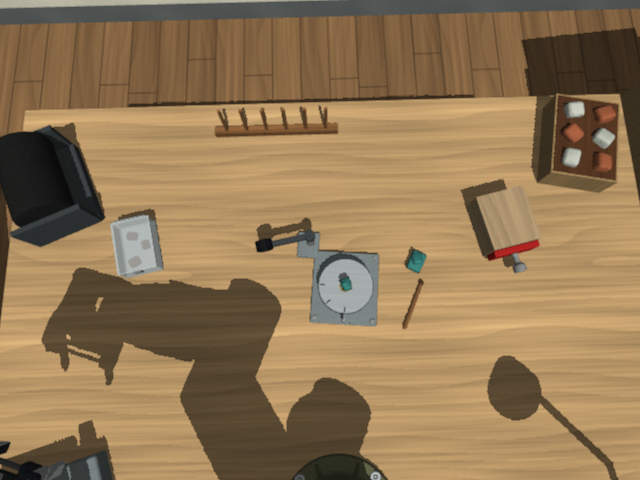

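The top view has x up and y to the left. The wheel is near (345,287), the loupe pivot near (311,237), the lens near (263,245) and the pointer below the wheel near (343,318). I'll zoom in.

```bash
cat > h.py <<'E'
import numpy as np, cv2
def ray(c,u,v,z):
    R,_=cv2.Rodrigues(c["rvec"]); t=np.asarray(c["tvec"]).ravel()
    d=R.T@np.array([(u-c["cx"])/c["fx"],(v-c["cy"])/c["fy"],1.]); o=-R.T@t
    return o+d*(z-o[2])/d[2]
def proj(c,P):
    K=np.array([[c["fx"],0,c["cx"]],[0,c["fy"],c["cy"]],[0,0,1]])
    return cv2.projectPoints(np.float64(P).reshape(-1,3),c["rvec"],c["tvec"],K,None)[0].reshape(-1,2)
E
python3 - <<'E'
import cv2
a=cv2.imread("pics/top0.png")[215:340,240:440]; cv2.imwrite("pics/topz.png",cv2.resize(a,None,fx=4,fy=4,interpolation=cv2.INTER_CUBIC))
a=cv2.imread("pics/scene0.png")[180:320,260:420]; cv2.imwrite("pics/scenez.png",cv2.resize(a,None,fx=4,fy=4,interpolation=cv2.INTER_CUBIC))
E
```

```text
(no output)
```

View pics/topz.png

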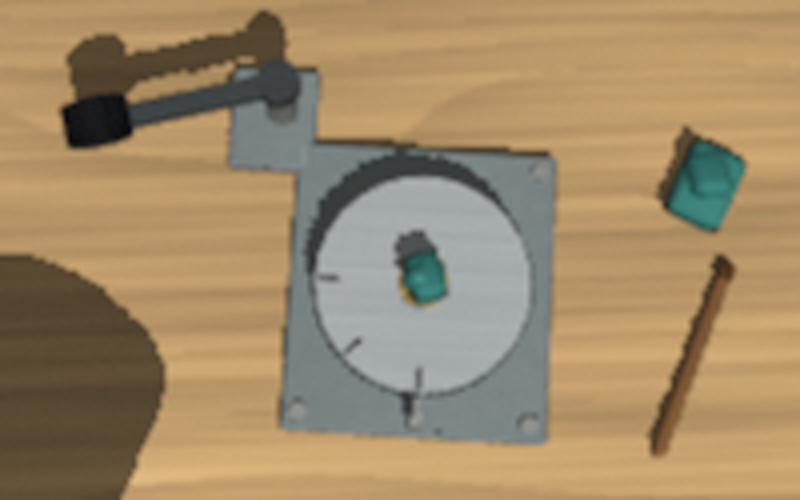

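View pics/scenez.png

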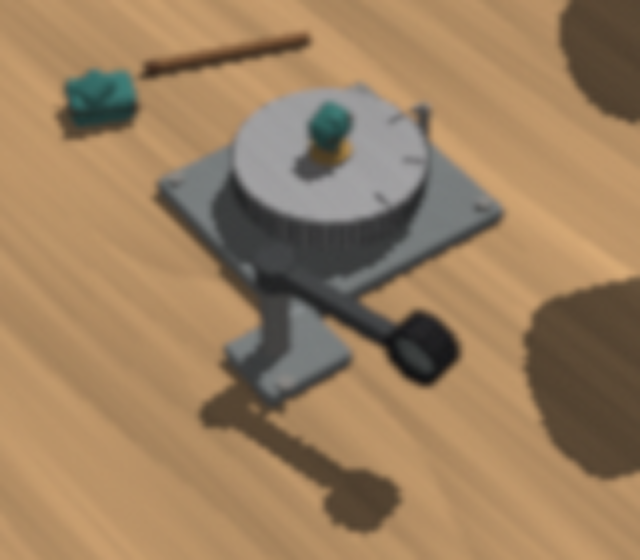

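The zoom shows the wheel top disc centred near (345.5,286), with the detent lines at 6, 7:30 and 9 o'clock and the pointer at 6. Next I'll fit the wheel and measure the pivot and lens.

```bash
python3 - <<'E'
from cell import *
from h import *
c=camera("top"); s=camera("scene")
im=c["color"]; hsv=cv2.cvtColor(im,cv2.COLOR_RGB2HSV)
m=((hsv[...,1]<40)&(hsv[...,2]>140)).astype(np.uint8); m[:, :290]=0;m[:,400:]=0;m[:235]=0;m[340:]=0
print(hsv[300,350],hsv[265,372])
n,l,st,ce=cv2.connectedComponentsWithStats(m); k=1+st[1:,4].argmax(); print(st[k],ce[k])
cn=max(cv2.findContours((l==k).astype(np.uint8),cv2.RETR_EXTERNAL,cv2.CHAIN_APPROX_NONE)[0],key=len)
h=cv2.convexHull(cn)
w=np.array([ray(c,*p,47)[:2] for p in h.reshape(-1,2).astype(float)],np.float32)
(cx,cy),r=cv2.minEnclosingCircle(w); el=cv2.fitEllipse(w); print("wheel",cx,cy,r,el)
z=lambda u,v:(240+(u+.5)/4-.5,215+(v+.5)/4-.5)
C=np.array(el[0])
for nm,p,h_ in [("pivot",(277,83),86),("lens",(98,120),98),("lensL",(65,125),82),("post",(414,417),12),("line0",(419,380),47),("line1",(353,346),47),("line2",(328,277),47),("bl",(280,428),12),("br",(546,443),12),("tr",(554,155),12),("post top",(412,408),49),("dop a",(723,262),5),("dop b",(658,448),5),("chunk",(708,185),20)]:
    P=ray(c,*z(*p),h_)[:2]; d=P-C; print(nm,P.round(1),d.round(1),np.hypot(*d).round(1),np.arctan2(d[1],d[0]).round(3))
zs=lambda u,v:(260+(u+.5)/4-.5,180+(v+.5)/4-.5)
print("scene pivot",ray(s,*zs(275,262),86)[:2],"stub",ray(s,*zs(332,157),47)[:2])
for nm,p,h_ in [("post",(422,106),49),("lens",(425,345),82),("line0",(398,117),47)]: print(nm,ray(s,*zs(*p),h_)[:2])
# wheel in scene
hs=cv2.cvtColor(s["color"],cv2.COLOR_RGB2HSV); 
print("proj wheel edge scene",proj(s,[[C[0]+60*np.cos(a),C[1]+60*np.sin(a),47] for a in (0,1.57,3.14,4.71)]).round(1))
E
```

```text
[ 95   9 172] [ 87  19 131]
[ 319  260   54   53 2026] [345.60365252 286.01036525]
wheel 475.9475402832031 -32.4025764465332 59.37144470214844 ((475.8713073730469, -32.38434600830078), (117.81077575683594, 118.000244140625), 83.29434967041016)
pivot [582.4  43.8] [106.5  76.2] 131.0 0.621
lens [562.4 139. ] [ 86.6 171.4] 192.0 1.103
lensL [563.8 158.9] [ 87.9 191.3] 210.6 1.14
post [405.2 -25.8] [-70.7   6.6] 71.0 3.049
line0 [423.2 -28. ] [-52.6   4.4] 52.8 3.058
line1 [442.9   7.3] [-33.   39.7] 51.6 2.265
line2 [481.2  19.8] [ 5.3 52.1] 52.4 1.47
bl [401.7  49.4] [-74.2  81.8] 110.5 2.308
br [388.3 -99. ] [-87.5 -66.6] 110.0 -2.491
tr [ 552.2 -112.9] [ 76.3 -80.5] 110.9 -0.812
post top [408.2 -23.5] [-67.7   8.9] 68.3 3.011
dop a [ 487.7 -207.4] [  11.8 -175. ] 175.4 -1.504
dop b [ 383.7 -162.7] [ -92.2 -130.3] 159.6 -2.186
chunk [ 530.2 -199. ] [  54.4 -166.6] 175.3 -1.255
scene pivot [585.05331936  46.50386753] stub [478.04415687 -26.54811064]
post [405.81732856 -22.91370104]
lens [561.5129602  141.57150785]
line0 [422.65215161 -26.81439201]
proj wheel edge scene [[323.  228.4]
 [358.3 230.3]
 [359.6 206.6]
 [326.1 204.9]]
```

The measurements agree with each other:
- **Wheel:** centre at about (476.4,-31.5), fitted radius 59 against 60.
- **Stand:** yaw about -0.09.
- **Loupe:** pivot at about (583.5,45), arm at about 0.3 rad.

I'll shut the fingers and travel over to the -y side of the wheel.

arm_command(deltas=[{"xyz": [0.023,-0.049,0]},{"xyz": [0.023,-0.049,0]},{"xyz": [0.023,-0.049,0]},{"xyz": [0.023,-0.049,0]},{"xyz": [0.023,-0.049,0]},{"xyz": [0.023,-0.049,0]},{"xyz": [0.023,-0.049,0]},{"xyz": [0.023,-0.049,0]},{"xyz": [0.023,-0.049,0]},{"xyz": [0.023,-0.049,0]},{"xyz": [0.023,-0.049,0]},{"xyz": [0.023,-0.049,0]}], gripper=1, force=20)

```text
validation failed for argument at $.de...
```

arm_command(deltas=[{"xyz": [0.023,-0.049,0.0],"turn": [0.0,0.0,0.0]},{"xyz": [0.023,-0.049,0.0],"turn": [0.0,0.0,0.0]},{"xyz": [0.023,-0.049,0.0],"turn": [0.0,0.0,0.0]},{"xyz": [0.023,-0.049,0.0],"turn": [0.0,0.0,0.0]},{"xyz": [0.023,-0.049,0.0],"turn": [0.0,0.0,0.0]},{"xyz": [0.023,-0.049,0.0],"turn": [0.0,0.0,0.0]},{"xyz": [0.023,-0.049,0.0],"turn": [0.0,0.0,0.0]},{"xyz": [0.023,-0.049,0.0],"turn": [0.0,0.0,0.0]},{"xyz": [0.023,-0.049,0.0],"turn": [0.0,0.0,0.0]},{"xyz": [0.023,-0.049,0.0],"turn": [0.0,0.0,0.0]},{"xyz": [0.023,-0.049,0.0],"turn": [0.0,0.0,0.0]},{"xyz": [0.023,-0.049,0.0],"turn": [0.0,0.0,0.0]}], gripper=1, force=20)

```text
clock: 1.7
eef_pos: [458.7, -70.9, 216.5]
eef_rot: [3.142, 0.0, 2.804]
wrist_force: [0.7, 0.6, 1.2]
finger_gap: 0.3
```

arm_command(deltas=[{"xyz": [0.0,0.0,-0.05],"turn": [0.0,0.0,0.0]},{"xyz": [0.0,0.0,-0.05],"turn": [0.0,0.0,0.0]},{"xyz": [0.0,0.0,-0.03],"turn": [0.0,0.0,0.0]},{"xyz": [0.0,0.0,-0.018],"turn": [0.0,0.0,0.0]},{"xyz": [0.0,0.0,0.0],"turn": [0.0,0.0,0.0]}])

```text
clock: 2.33
eef_pos: [457.6, -68.9, 67.5]
eef_rot: [-3.141, -0.002, 2.804]
wrist_force: [0.5, -0.4, 0.8]
finger_gap: 0.4
```

```bash
python3 - <<'E'
from cell import *
import cv2
for n,(r0,r1,c0,c1) in(("scene",(130,330,230,430)),("top",(190,340,240,440))):
    c=camera(n); cv2.imwrite(f"pics/{n}1.png",cv2.resize(c["color"][r0:r1,c0:c1,::-1],None,fx=3,fy=3,interpolation=cv2.INTER_CUBIC))
print(read_state())
E
```

```text
{'clock': 2.425, 'joints': array([-2.28688793e-01,  3.00436953e-01,  1.90329614e+00,  2.88138604e-05,
        9.37277581e-01, -1.46167778e+00]), 'qd': array([ 0.0010952 , -0.01266771, -0.00462403,  0.00156228, -0.00204057,
       -0.00030422]), 'effort': array([-2.58001511e-02, -4.46017349e+01, -2.72420311e+01, -6.51068345e-03,
        3.42570059e-02,  3.35706409e-05]), 'eef_pos': array([458.57345789, -69.15331349,  69.08349623]), 'eef_rot': array([3.14150618e+00, 5.75986599e-04, 2.80376824e+00]), 'wrist_force': array([ 0.2365667 , -0.6828109 ,  0.16371111]), 'moment': array([-0.00833521,  0.02266914,  0.009547  ]), 'finger_gap': 0.2423381404105647}
```

View pics/scene1.png

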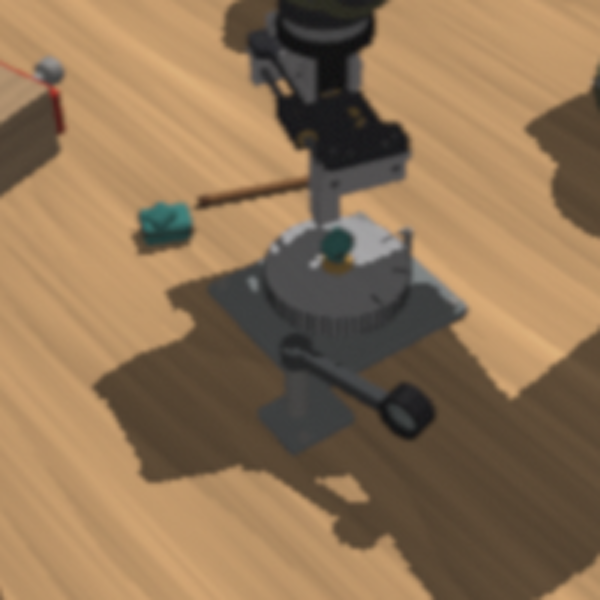

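View pics/top1.png

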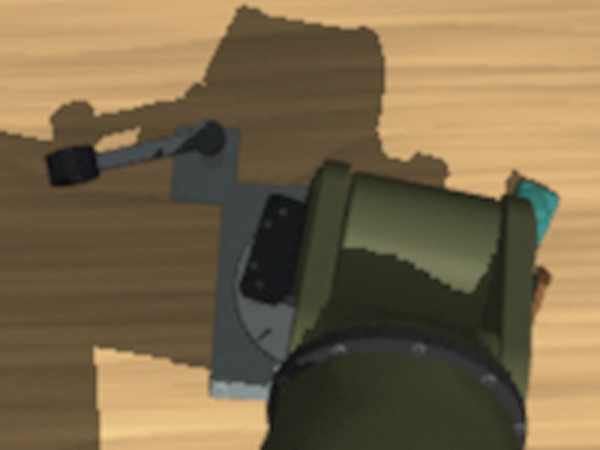

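The scene view shows the fingertip over the far side of the wheel, at zoom (325,220), clear of the stone at (338,245). The top view is blocked by the arm. I'll lower it and feel for contact.

arm_command(deltas=[{"xyz": [0.0,0.0,-0.006],"turn": [0.0,0.0,0.0]},{"xyz": [0.0,0.0,-0.003],"turn": [0.0,0.0,0.0]},{"xyz": [0.0,0.0,-0.0015],"turn": [0.0,0.0,0.0]},{"xyz": [0.0,0.0,0.0],"turn": [0.0,0.0,0.0]}])

```text
clock: 2.92
eef_pos: [458.5, -69.2, 58.3]
eef_rot: [-3.142, 0.001, 2.804]
wrist_force: [0.1, -0.2, 3.5]
finger_gap: 0.5
```

Light contact at z≈58, which matches the 47 mm wheel top. I'll press a little more.

arm_command(deltas=[{"xyz": [0.0,0.0,-0.001],"turn": [0.0,0.0,0.0]},{"xyz": [0.0,0.0,0.0],"turn": [0.0,0.0,0.0]}])

```text
clock: 3.18
eef_pos: [459.1, -69.4, 58.1]
eef_rot: [-3.142, 0.002, 2.804]
wrist_force: [-2.6, -1.3, 13.8]
finger_gap: 0.3
```

```bash
python3 - <<'E'
import numpy as np
a=-2.003+0.065*np.arange(14); P=41.9*np.c_[np.cos(a),np.sin(a)]; print(np.diff(P,axis=0).round(2))
E
```

```text
[[ 2.51 -1.06]
 [ 2.57 -0.89]
 [ 2.62 -0.73]
 [ 2.67 -0.55]
 [ 2.7  -0.38]
 [ 2.72 -0.2 ]
 [ 2.72 -0.03]
 [ 2.72  0.15]
 [ 2.7   0.33]
 [ 2.68  0.5 ]
 [ 2.64  0.67]
 [ 2.59  0.84]
 [ 2.53  1.01]]
```

arm_command(deltas=[{"xyz": [0.0025,-0.0011,0.0],"turn": [0.0,0.0,0.065]},{"xyz": [0.0026,-0.0009,0.0],"turn": [0.0,0.0,0.065]},{"xyz": [0.0026,-0.0007,0.0],"turn": [0.0,0.0,0.065]},{"xyz": [0.0027,-0.0006,0.0],"turn": [0.0,0.0,0.065]},{"xyz": [0.0027,-0.0004,0.0],"turn": [0.0,0.0,0.065]}])

```text
clock: 3.8
eef_pos: [472.2, -73.0, 58.1]
eef_rot: [-3.141, 0.002, 3.131]
wrist_force: [-2.7, 1.2, 13.8]
finger_gap: 0.7
```

```bash
python3 - <<'E'
from cell import *
import cv2
c=camera("scene"); cv2.imwrite("pics/scene2.png",cv2.resize(c["color"][190:260,290:400,::-1],None,fx=6,fy=6,interpolation=cv2.INTER_CUBIC))
s=read_state();print(s["wrist_force"],s["eef_pos"],s["clock"])
E
```

```text
[-0.59817628 -1.13262383 12.62180655] [472.53874384 -73.07778795  58.13951366] 3.85
```

View pics/scene2.png

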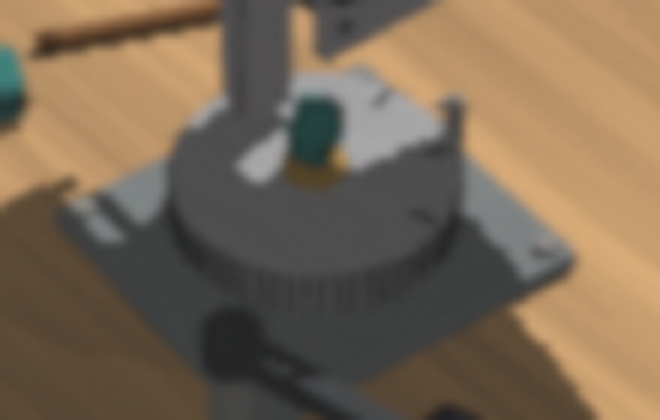

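The wheel is turning: the lines are now at zoom (382,95), (435,150) and (425,215). I'll measure the angle.

```bash
python3 - <<'E'
from cell import *
from h import *
s=camera("scene"); C=np.array([477,-30.5])
# start lines in scene0 zoom(4x, off 260,180)
for p in [(398,117),(413,160),(381,197)]:
    d=ray(s,260+(p[0]+.5)/4-.5,180+(p[1]+.5)/4-.5,47)[:2]-C; print("start",np.hypot(*d).round(1),(np.arctan2(d[1],d[0])%6.283).round(3))
for p in [(382,95),(435,150),(425,215)]:
    d=ray(s,290+(p[0]+.5)/6-.5,190+(p[1]+.5)/6-.5,47)[:2]-C; print("now",np.hypot(*d).round(1),(np.arctan2(d[1],d[0])%6.283).round(3))
E
```

```text
start 54.5 3.074
start 51.7 2.305
start 49.3 1.532
now 54.3 3.432
now 51.4 2.659
now 51.9 1.889
```

The wheel has moved about 0.35 rad without slipping. I'll carry on to about 0.72, then lift.

arm_command(deltas=[{"xyz": [0.0027,-0.0002,0.0],"turn": [0.0,0.0,0.065]},{"xyz": [0.0027,0.0,0.0],"turn": [0.0,0.0,0.065]},{"xyz": [0.0027,0.0002,0.0],"turn": [0.0,0.0,0.065]},{"xyz": [0.0027,0.0003,0.0],"turn": [0.0,0.0,0.065]},{"xyz": [0.0027,0.0005,0.0],"turn": [0.0,0.0,0.065]},{"xyz": [0.0026,0.0007,0.0],"turn": [0.0,0.0,0.065]},{"xyz": [0.0,0.0,0.0],"turn": [0.0,0.0,0.0]}])

```text
clock: 4.78
eef_pos: [488.6, -71.5, 58.2]
eef_rot: [-3.14, 0.002, -2.763]
wrist_force: [-0.3, -0.1, 12.2]
finger_gap: 0.3
```

```bash
python3 - <<'E'
from cell import *
import cv2
c=camera("scene"); cv2.imwrite("pics/scene3.png",cv2.resize(c["color"][190:260,290:400,::-1],None,fx=6,fy=6,interpolation=cv2.INTER_CUBIC))
s=read_state();print(s["wrist_force"],s["eef_pos"],s["clock"])
E
```

```text
[-0.4391317   0.28363053 12.23896845] [488.59614456 -71.49527432  58.17504917] 4.825
```

View pics/scene3.png

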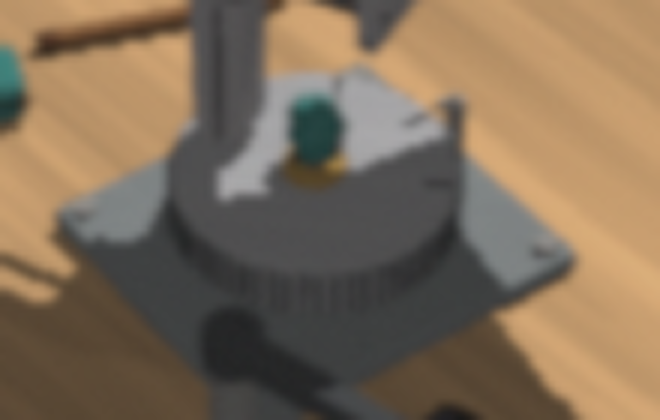

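The second line, at zoom (420,117), is now where the first one started (417,115), so the wheel has clicked in. I'll lift, turn the hand back and go to the far side of the loupe arm.

arm_command(deltas=[{"xyz": [0.0,0.0,0.01],"turn": [0.0,0.0,0.0]},{"xyz": [0.0,0.0,0.045],"turn": [0.0,0.0,0.0]},{"xyz": [0.0,0.0,0.05],"turn": [0.0,0.0,0.0]},{"xyz": [0.013,0.02,0.0],"turn": [0.0,0.0,-0.174]},{"xyz": [0.013,0.02,0.0],"turn": [0.0,0.0,-0.174]},{"xyz": [0.013,0.02,0.0],"turn": [0.0,0.0,-0.174]},{"xyz": [0.013,0.02,0.0],"turn": [0.0,0.0,-0.174]},{"xyz": [0.013,0.02,0.0],"turn": [0.0,0.0,-0.174]},{"xyz": [0.013,0.02,0.0],"turn": [0.0,0.0,-0.174]},{"xyz": [0.013,0.02,0.0],"turn": [0.0,0.0,-0.174]},{"xyz": [0.013,0.02,0.0],"turn": [0.0,0.0,-0.174]},{"xyz": [0.012,0.02,0.0],"turn": [0.0,0.0,-0.174]}])

```text
clock: 6.32
eef_pos: [603.7, 109.4, 162.1]
eef_rot: [-3.141, -0.0, 1.947]
wrist_force: [0.0, 0.1, 0.7]
finger_gap: 0.4
```

```bash
python3 - <<'E'
from cell import *
import cv2
for n,(r0,r1,c0,c1) in(("scene",(180,320,260,420)),("top",(190,340,240,440))):
    c=camera(n); cv2.imwrite(f"pics/{n}4.png",cv2.resize(c["color"][r0:r1,c0:c1,::-1],None,fx=4,fy=4,interpolation=cv2.INTER_CUBIC))
s=read_state();print(s["joints"],s["eef_pos"],s["eef_rot"],s["clock"])
E
```

```text
[ 1.20733692e-01  4.87309191e-01  1.39127046e+00  2.67506640e-04
  1.26330976e+00 -2.59410447e-01] [603.75915662 110.18539664 161.8397238 ] [-3.14137121e+00 -3.22530015e-04  1.95085943e+00] 6.425
```

View pics/scene4.png

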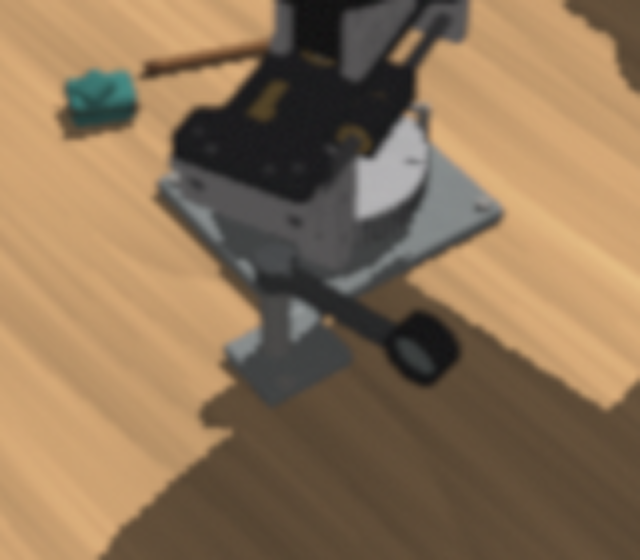

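View pics/top4.png

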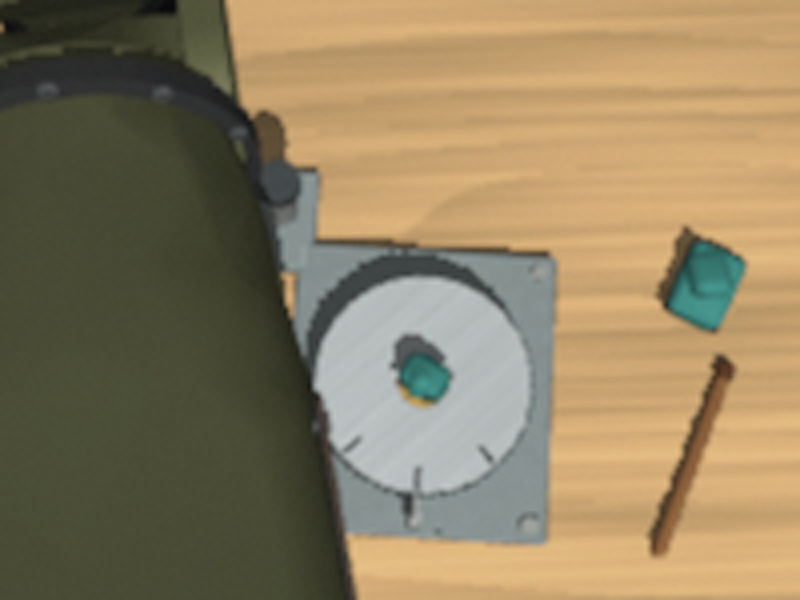

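The top view confirms the wheel is in its next detent: the middle line at (418,480) is at the pointer. The loupe is still parked. I'll descend beside the arm.

arm_command(deltas=[{"xyz": [0.001,-0.004,-0.03],"turn": [0.0,0.0,-0.17]},{"xyz": [0.0,0.0,-0.04],"turn": [0.0,0.0,0.0]},{"xyz": [0.0,0.0,-0.019],"turn": [0.0,0.0,0.0]},{"xyz": [0.0,0.0,0.0],"turn": [0.0,0.0,0.0]}])

```text
clock: 6.92
eef_pos: [604.0, 104.3, 72.4]
eef_rot: [-3.14, -0.0, 1.784]
wrist_force: [0.2, 0.6, 0.4]
finger_gap: 0.7
```

```bash
python3 - <<'E'
from cell import *
import cv2
from h import *
c=camera("scene"); cv2.imwrite("pics/scene5.png",cv2.resize(c["color"][200:320,280:420,::-1],None,fx=5,fy=5,interpolation=cv2.INTER_CUBIC))
s=read_state();print(s["wrist_force"],s["eef_pos"],s["eef_rot"],s["clock"])
P=s["eef_pos"]; piv=np.array([583.5,45.5]); d=P[:2]-piv
u=np.array([np.cos(1.778),np.sin(1.778)]); n=np.array([u[1],-u[0]]); print(d@u,d@n)
# move n by -13 then rigid rotation
a0=d@u; off=19.5
for k in range(0,15):
    t=1.778+k*0.09; u=np.array([np.cos(t),np.sin(t)]); n=np.array([u[1],-u[0]]); Q=piv+a0*u+off*n
    print(k,round(t-1.481,2),Q.round(1),(Q-(prev if k else P[:2])).round(1)); prev=Q
E
```

```text
[0.60475377 0.46799838 0.66255231] [604.69802061 104.53144615  73.73912753] [3.14123570e+00 3.76283772e-05 1.78402058e+00] 6.975
53.4078185225871 32.888791905404915
0 0.3 [591.6 101.8] [-13.1  -2.8]
1 0.39 [586.5 102.3] [-5.1  0.5]
2 0.48 [581.4 102.3] [-5.1  0. ]
3 0.57 [576.3 101.9] [-5.1 -0.4]
4 0.66 [571.3 101. ] [-5.  -0.9]
5 0.75 [566.3  99.7] [-4.9 -1.3]
6 0.84 [561.5  97.9] [-4.8 -1.8]
7 0.93 [556.9  95.7] [-4.6 -2.2]
8 1.02 [552.5  93.1] [-4.4 -2.6]
9 1.11 [548.3  90.2] [-4.2 -3. ]
10 1.2 [544.4  86.8] [-3.9 -3.3]
11 1.29 [540.9  83.1] [-3.6 -3.7]
12 1.38 [537.7  79.2] [-3.2 -4. ]
13 1.47 [534.8  74.9] [-2.8 -4.3]
14 1.56 [532.4  70.4] [-2.4 -4.5]
```

View pics/scene5.png

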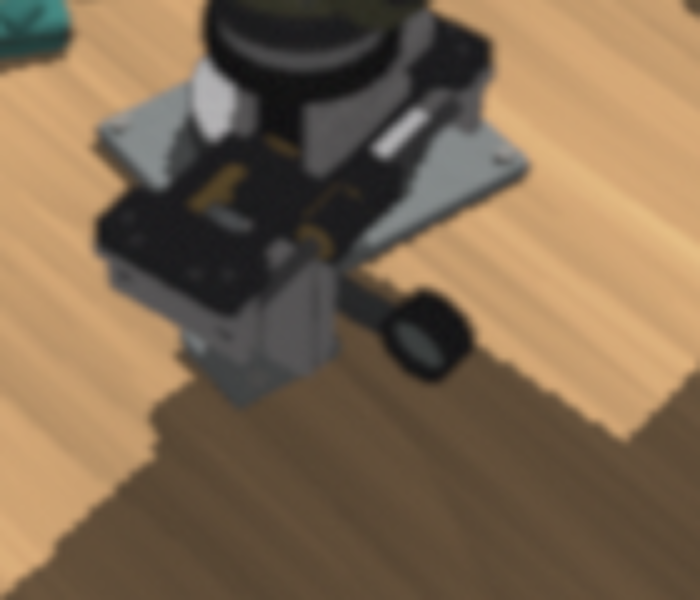

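The fingers are on the +x side of the arm, between the boss and the barrel at zoom (430,335). I'll close the gap and start the arc.

arm_command(deltas=[{"xyz": [-0.005,-0.001,0.0],"turn": [0.0,0.0,0.0]},{"xyz": [-0.005,-0.001,0.0],"turn": [0.0,0.0,0.0]},{"xyz": [-0.003,-0.001,0.0],"turn": [0.0,0.0,0.0]},{"xyz": [-0.005,0.0005,0.0],"turn": [0.0,0.0,0.09]},{"xyz": [-0.005,0.0,0.0],"turn": [0.0,0.0,0.09]},{"xyz": [-0.005,-0.0004,0.0],"turn": [0.0,0.0,0.09]},{"xyz": [-0.005,-0.0009,0.0],"turn": [0.0,0.0,0.09]}])

```text
clock: 7.85
eef_pos: [571.5, 101.0, 73.4]
eef_rot: [3.141, 0.0, 2.146]
wrist_force: [1.0, 1.2, 0.7]
finger_gap: 0.1
```

arm_command(deltas=[{"xyz": [-0.005,-0.0013,0.0],"turn": [0.0,0.0,0.09]},{"xyz": [-0.0048,-0.0018,0.0],"turn": [0.0,0.0,0.09]},{"xyz": [-0.0046,-0.0022,0.0],"turn": [0.0,0.0,0.09]},{"xyz": [-0.0044,-0.0026,0.0],"turn": [0.0,0.0,0.09]},{"xyz": [-0.0042,-0.003,0.0],"turn": [0.0,0.0,0.09]},{"xyz": [-0.0039,-0.0033,0.0],"turn": [0.0,0.0,0.09]},{"xyz": [-0.0036,-0.0037,0.0],"turn": [0.0,0.0,0.09]}])

```text
clock: 8.72
eef_pos: [540.8, 83.1, 73.3]
eef_rot: [3.141, 0.0, 2.776]
wrist_force: [0.4, 0.9, 0.3]
finger_gap: 0.1
```

```bash
python3 - <<'E'
from cell import *
import cv2
from h import *
c=camera("scene"); cv2.imwrite("pics/scene6.png",cv2.resize(c["color"][180:320,260:420,::-1],None,fx=4,fy=4,interpolation=cv2.INTER_CUBIC))
s=read_state();print(s["wrist_force"],s["eef_pos"],s["eef_rot"],s["clock"])
E
```

```text
[-0.64450035 -1.03929649 -0.62768915] [540.51551575  82.69708868  73.24002713] [3.14140276e+00 1.79012135e-04 2.78015250e+00] 8.775
```

View pics/scene6.png

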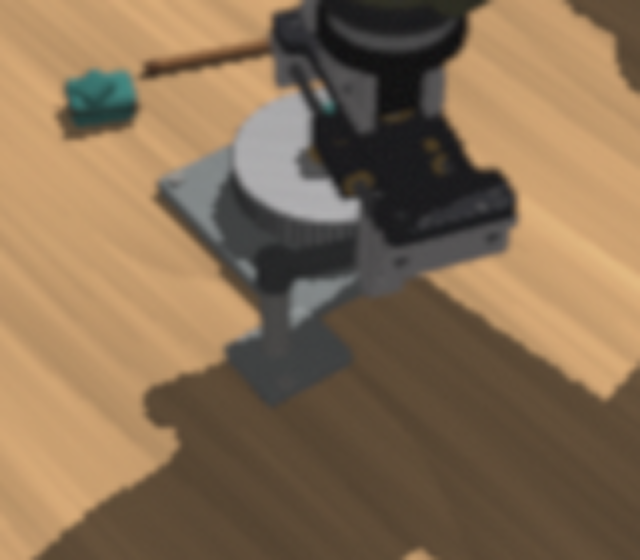

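The arm is following the fingers, now close to 1.29 rad, with the stone clear below the hand. I'll go on in smaller steps.

arm_command(deltas=[{"xyz": [-0.0032,-0.004,0.0],"turn": [0.0,0.0,0.09]},{"xyz": [-0.0028,-0.0043,0.0],"turn": [0.0,0.0,0.09]},{"xyz": [0.0,0.0,0.0],"turn": [0.0,0.0,0.0]}])

```text
clock: 9.15
eef_pos: [535.0, 74.6, 73.2]
eef_rot: [3.142, 0.0, 2.951]
wrist_force: [0.4, -1.0, -0.2]
finger_gap: 0.2
```

arm_command(deltas=[{"xyz": [-0.0008,-0.0015,0.0],"turn": [0.0,0.0,0.03]},{"xyz": [-0.0008,-0.0015,0.0],"turn": [0.0,0.0,0.03]},{"xyz": [-0.0005,-0.001,0.0],"turn": [0.0,0.0,0.02]},{"xyz": [0.0,0.0,0.0],"turn": [0.0,0.0,0.0]}])

```text
clock: 9.65
eef_pos: [532.9, 70.6, 72.9]
eef_rot: [-3.142, -0.0, 3.033]
wrist_force: [-0.1, -0.2, 0.3]
finger_gap: 0.4
```

arm_command(deltas=[{"xyz": [0.0,-0.001,0.0],"turn": [0.0,0.0,0.0]},{"xyz": [0.0,0.0,0.0],"turn": [0.0,0.0,0.0]}])

```text
clock: 9.9
eef_pos: [532.8, 69.6, 72.9]
eef_rot: [-3.141, -0.0, 3.033]
wrist_force: [-0.0, 1.1, 0.4]
finger_gap: 0.5
```

arm_command(deltas=[{"xyz": [0.0,-0.001,0.0],"turn": [0.0,0.0,0.0]},{"xyz": [0.0,0.0,0.0],"turn": [0.0,0.0,0.0]}])

```text
clock: 10.15
eef_pos: [532.8, 68.6, 72.9]
eef_rot: [-3.142, -0.0, 3.033]
wrist_force: [-0.0, 0.6, 0.3]
finger_gap: 0.3
```

```bash
python3 - <<'E'
from cell import *
import cv2
from h import *
c=camera("scene"); cv2.imwrite("pics/scene7.png",cv2.resize(c["color"][180:320,260:420,::-1],None,fx=4,fy=4,interpolation=cv2.INTER_CUBIC))
s=read_state();print(s["wrist_force"],s["eef_pos"],s["eef_rot"],s["clock"])
E
```

```text
[0.20188027 0.33180997 0.49533084] [532.87018775  68.66471986  72.91363612] [-3.14151241e+00 -2.49635629e-05  3.03276440e+00] 10.2
```

View pics/scene7.png

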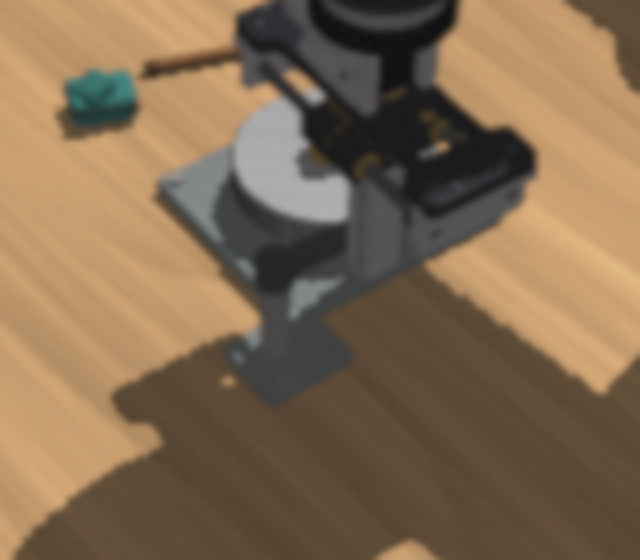

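arm_command(deltas=[{"xyz": [0.0,-0.001,0.0],"turn": [0.0,0.0,0.0]},{"xyz": [0.0,0.0,0.0],"turn": [0.0,0.0,0.0]}])

```text
clock: 10.45
eef_pos: [532.9, 67.6, 72.9]
eef_rot: [-3.142, -0.0, 3.033]
wrist_force: [-0.0, 0.6, -1.0]
finger_gap: 0.6
```

arm_command(deltas=[{"xyz": [0.0,-0.001,0.0],"turn": [0.0,0.0,0.0]},{"xyz": [0.0,0.0,0.0],"turn": [0.0,0.0,0.0]}])

```text
clock: 10.7
eef_pos: [532.8, 67.0, 73.0]
eef_rot: [3.141, -0.0, 3.033]
wrist_force: [-0.0, 4.6, 0.1]
finger_gap: 0.4
```

arm_command(deltas=[{"xyz": [0.0,-0.0005,0.0],"turn": [0.0,0.0,0.0]},{"xyz": [0.0,0.0,0.0],"turn": [0.0,0.0,0.0]}])

```text
clock: 10.95
eef_pos: [532.8, 67.0, 73.0]
eef_rot: [3.14, -0.0, 3.033]
wrist_force: [-0.2, 8.9, 0.0]
finger_gap: 0.2
```

The force rose to 9 N with no further motion, so the arm is on its stop. I'll back off in +y, lift, and clear the view.

arm_command(deltas=[{"xyz": [0.0,0.005,0.0],"turn": [0.0,0.0,0.0]},{"xyz": [0.0,0.02,0.0],"turn": [0.0,0.0,0.0]},{"xyz": [0.0,0.03,0.0],"turn": [0.0,0.0,0.0]},{"xyz": [0.0,0.01,0.04],"turn": [0.0,0.0,0.0]},{"xyz": [-0.01,0.01,0.05],"turn": [0.0,0.0,0.0]},{"xyz": [-0.02,0.04,0.04],"turn": [0.0,0.0,0.0]},{"xyz": [-0.03,0.05,0.0],"turn": [0.0,0.0,0.0]},{"xyz": [-0.03,0.05,0.0],"turn": [0.0,0.0,0.0]},{"xyz": [-0.03,0.05,0.0],"turn": [0.0,0.0,0.0]},{"xyz": [-0.03,0.05,0.0],"turn": [0.0,0.0,0.0]},{"xyz": [-0.03,0.04,0.0],"turn": [0.0,0.0,0.0]},{"xyz": [0.0,0.0,0.0],"turn": [0.0,0.0,0.0]}])

```text
clock: 12.45
eef_pos: [350.3, 423.9, 202.8]
eef_rot: [-3.142, -0.0, 3.037]
wrist_force: [-0.3, -0.7, -0.1]
finger_gap: 0.5
```

```bash
python3 - <<'E'
from cell import *
import cv2
from h import *
for n,(r0,r1,c0,c1) in(("scene",(180,320,260,420)),("top",(215,340,240,440))):
    c=camera(n); cv2.imwrite(f"pics/{n}8.png",cv2.resize(c["color"][r0:r1,c0:c1,::-1],None,fx=4,fy=4,interpolation=cv2.INTER_CUBIC)); cv2.imwrite(f"pics/{n}8full.png",c["color"][:,:,::-1])
    a=cv2.imread(f"pics/{n}0.png"); d=cv2.absdiff(a,c["color"][:,:,::-1]).max(2); 
s=read_state();print(s["wrist_force"],s["eef_pos"],s["clock"])
E
```

```text
[-0.09669142  0.66023212  0.52542788] [352.37357612 421.6299797  202.83985672] 12.55
```

View pics/scene8.png

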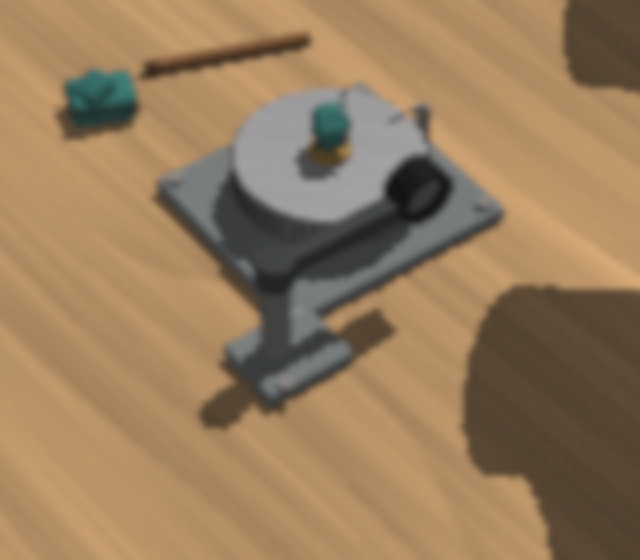

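View pics/top8.png

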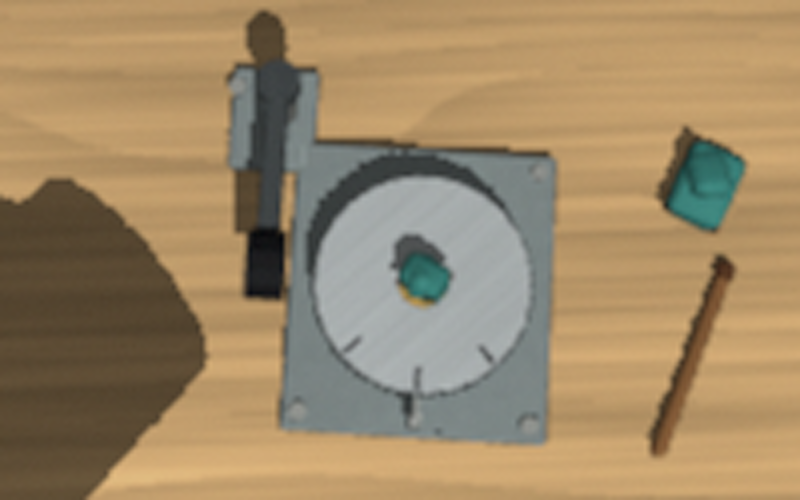

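View pics/top8full.png

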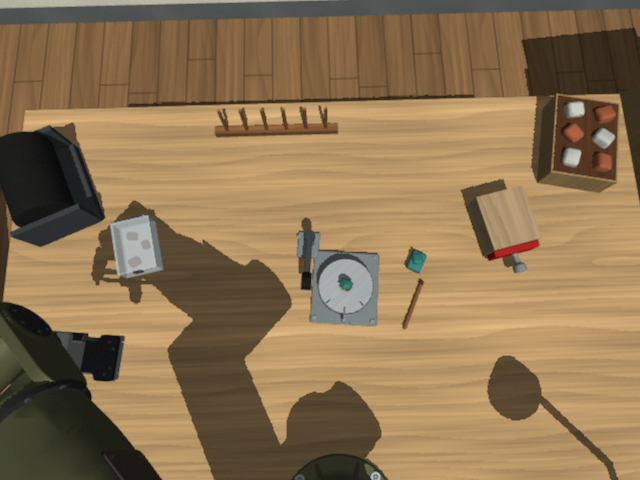

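The middle detent line (418,380) is at the pointer. The loupe arm runs from (277,83) to (265,263), along the stand's -x. The box, chunk, dop stick and drawer are where they were, and the hand is clear, so I'll hand in.

```bash
python3 -c "
from cell import *
print(sign_off())"
```

```text
the job is handed in; nothing more can be done
None
```

The wheel is in its next detent and the loupe arm is on its stop. The job was handed in at about 12.6 s of the 48 s; sign-off gives no verdict.

- **Wheel:** I pressed with the closed fingertip at 12–14 N and dragged the wheel about 0.72 rad counterclockwise, then lifted. In both camera views the middle detent line was at the pointer, with no sign of a second click, and it stayed there to the last pictures.
- **Loupe arm:** I pushed it round from about 0.3 rad. It met its stop with the force rising to about 9 N and no further motion. The last picture puts the arm at roughly 1.57–1.6 rad.
- **Bystanders:** by eye against the first pictures, the box, chunk, dop stick and drawer had not moved. The hand is well clear, and the wrist force was back to noise level.
- **Stone:** I saw no contact with it at any point. It was partly hidden in some pictures while the hand was over it.
- **Disagreements:** the two cameras differed by 2–3 mm, up to about 6 mm at the stone's stub. The stop was felt about 1.7 mm later than calculated. Neither mattered for the result.

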